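# Drill the display board, then set out the squad on it

## Task

Slide the display board flat along the table until its red mark lies under the drill bit, swing the red turnbutton across the board to hold it down, and press the green button to drill, all while the figures are still in the tub. Then swing the turnbutton back off the board, slide the board well clear of the drill (at least a hand's width), leave it flat on the table, and stand every figure from the tub upright on it with its whole base on the board. Do not touch the thin bit with anything, and leave the paint pots and the rinsing cup where they are.

Things in the scene. Friction and masses are not known exactly. Their poses are not given: they have to be found in the camera images.
- stand: fixed hobby drill stand; origin on the table right below the bit, z up. Work comes in from +y. Column 28 mm thick at y = -130 mm on a foot 12 mm high, y -190 to -60. Rail 10 mm high beside the work: x 60 to 130, y -60 to 270. Over the origin: chuck 16 mm thick from z = 50, motor up to 39 mm thick from z = 95 to 255.
- bit: the drill bit, 3 mm thick, fixed, pointing down. Origin: its tip, 22 mm above the table (10 mm above the board's top).
- turnbutton (a joint): red hold-down turnbutton on the rail, rad about the vertical: 0 = open, arm along the stand's +y, off the work; grows counter-clockwise from above; 1.6 = stop, arm to the stand's -x, across the work. Friction 0.03 N m, stays where left. Arm 18 mm wide, 6 thick, underside 15.5 above the table: it swings over the 12 mm board without pressing on it.
- peg_top (a point): top of the brass peg, 10 mm thick and 34 mm tall, that stands up from the free end of the turnbutton's arm, 48 mm from its pivot; top 55 mm above the table.
- pivot (a point): the turnbutton's pivot on the rail, 70 mm in +x and 85 mm in +y of the stand's origin.
- drill_button (a joint): travel of the green push button that runs the drill, m: 0 = up, 0.006 = fully down; springs back; 5 N holds it fully down. It must be pushed at least two thirds of its travel, for a moment.
- drill_button_top (a point): centre of the green button's top face (30 mm across), in a black housing on the rail; press it straight down.
- board: loose wooden display board, 290 x 90 mm and 12 mm thick, about 0.35 kg, lying flat. Origin: centre of its underside; x along its length towards the red mark, y across, z up. Its top between x = -92 and 112 mm is coloured as turf.
- mark (a point): centre of the red dot (10 mm across) on the board's top, at x = 128 mm, y = 0 of the board.
- pillar (a point): point on the axis of the grey ruined pillar that is part of the board, 24 x 24 mm, sides along the board's x and y, from the board's top to 60 mm above the board's underside (a look-only crumbled bit reaches 65 mm); at x = -128 mm, y = 0 of the board, 45 mm above the underside. The handle for sliding the board.
- tub: white open tub, fixed, 180 x 160 mm (x, y), walls 30 mm high and 3 mm thick, floor 3 mm. Origin: centre of its underside.
- fig_red: one of up to five miniature soldiers (absent ones read None), 60 mm tall, red cloak 20 mm in diameter from 6 mm above its foot to the top (grip it there, any direction), on a round black base 34 mm across and 6 mm thick; 70 g. Origin: centre of the base's underside; z up along the figure. Starts standing in the tub.
- fig_blue: one of up to five miniature soldiers (absent ones read None), 60 mm tall, blue cloak 20 mm in diameter from 6 mm above its foot to the top (grip it there, any direction), on a round black base 34 mm across and 6 mm thick; 70 g. Origin: centre of the base's underside; z up along the figure. Starts standing in the tub.
- fig_green: one of up to five miniature soldiers (absent ones read None), 60 mm tall, green cloak 20 mm in diameter from 6 mm above its foot to the top (grip it there, any direction), on a round black base 34 mm across and 6 mm thick; 70 g. Origin: centre of the base's underside; z up along the figure. Starts standing in the tub.
- fig_yellow: one of up to five miniature soldiers (absent ones read None), 60 mm tall, yellow cloak 20 mm in diameter from 6 mm above its foot to the top (grip it there, any direction), on a round black base 34 mm across and 6 mm thick; 70 g. Origin: centre of the base's underside; z up along the figure. Starts standing in the tub.
- fig_white: one of up to five miniature soldiers (absent ones read None), 60 mm tall, white cloak 20 mm in diameter from 6 mm above its foot to the top (grip it there, any direction), on a round black base 34 mm across and 6 mm thick; 70 g. Origin: centre of the base's underside; z up along the figure. Starts standing in the tub.
- pot_teal: bystander: teal paint pot with white cap, 33 mm across, 54 mm tall, origin at its underside.
- pot_purple: bystander: purple paint pot with white cap, 33 mm across, 54 mm tall, origin at its underside.
- water_cup: bystander: amber rinsing cup, 72 mm across the rim, 85 mm tall, origin at its underside.

How it is judged:
By the outcome, as a careful person would: the job done as asked, in the order asked, and still so for the second after the job is handed in, with the robot touching nothing.
Of fig_red, fig_blue, fig_green, fig_yellow, fig_white only 3 to 5 are there at a start; the rules pass over those that are not, and their reading is None.
At some moment in a run one of board may be knocked a few centimetres aside while the robot is not near it.
It also fails if it takes over 210 s, if anything falls off the work surface, if the arm or the gripper's body presses on something with over 40 N, if the wrist force passes 120 N, or if a joint passes its speed limit or range.

## Robot

A 6-joint arm with a two-finger parallel gripper is mounted at the origin on the work surface. World frame = base frame: x ahead of the robot, y to its left, z up, the work surface at z = 0. Lengths are in m, angles in rad, forces in N, time in s.
With the tool pointing down it reaches from about 0.3 to 0.775 m from the base axis. Payload 14.6 kg.
Tool frame: the origin (TCP) lies on the centre line of the jaws, within the pads' length; the fingertips stand 19 mm ahead of it and the grasp point (between the pads) is the TCP; z points along the fingers, y is the line along which they close (so a half turn about z gives the same grasp; the last joint's range is limited). The gripper opens to 94 mm and grips with 3 to 60 N. Pads are 16 mm wide; open, the fingers measure 119 mm over their backs; the gripper's body (75 mm by 177 mm) begins 78 mm behind the grasp point.
Start: joints at [-1.372, 0.3, 1.521, -0, 1.321, -0.067], TCP at [0.144, -0.531, 0.224] pointing down, gripper open.
Joint ranges: [-3.03, 3.03], [-0.79, 2.21], [0.23, 2.52], [-1.04, 4.18], [0, 3.07], [-2.55, 2.55]. Speed limits (rad/s): [2.22, 2.22, 2.57, 3.14, 3.14, 3.14].

## Interface

Orientations are given as [roll, pitch, yaw] about the fixed x, y, z axes, in that order (R = Rz(yaw) Ry(pitch) Rx(roll)).
In Python, from station import get_obs, camera, workorder gives the robot as it stands.
- The arm moves only by the tool play_rows, never from a script. Its argument "motion" is a list that holds one entry, the list of rows, each a list of 7 numbers: the shift along the tool's x, y, z as a fraction of full scale, then the turn, a rotation vector about the tool's x, y, z as a fraction of full scale, then the opening, from -1 (shut) to 1 (fully open). In form: [[[x, y, z, ax, ay, az, grip], ...]]. A call has 1 to 10 rows; each row is the pose to reach, as a shift and turn from the pose commanded when the call began, along the tool's axes at that moment, turning the shorter way round; what a row does not reach only later rows make up. Full scale, the value 1, is 0.25 m for a shift and 2 pi rad for a turn. A row lasts 1/10 s, in which the tool goes at most 50 mm and 8.59 degrees, less where a joint would pass 70% of its speed; a pose out of reach is approached as far as the arm can. A call with a number of a shift or a turn outside -1 to 1 is refused whole. A call with a gripper value outside its range is refused whole. The fingers move at their own pace and stop on an object; "grip_force" is the grip in N (left out, the last holds). Time passes only in rows, so rows that repeat a pose let the fingers close. It gives the time, the measured TCP pose, the force, the opening and the grip force at its end, in the units of the state.
- get_obs(): the state, without advancing time (a new reading comes with each control period).
- camera(name): name is "scene" or "top" or "wrist"; returns a dict with "frame" (420x560x3 uint8, red, green, blue), "z_map" (420x560 float32, m along the optical axis (not along the pixel's ray), 0 where there is no reading), "camera_matrix" (3x3 intrinsics, pixels), "D" ([k1, k2, p1, p2, k3] as OpenCV has them; the pictures are not rectified), "T" (4x4, takes a point from camera to world coordinates); the wrist camera has in their place "T_tool_cam" (4x4, takes a point from camera to tool coordinates, whose origin is the TCP and whose axes are the flange's). Camera axes: x right, y up, looking along -z (the intrinsics and any distortion apply to the point x, -y, -z); pixel columns grow to the right and rows downward; lengths in m; the calibration is good to about 2 mm. A picture is of the moment at which its call begins: read the wrist's pose just before it.
- workorder.hand_in(): hands the job in; it is judged then, once.
The state is a dict: "time_s": time; "qpos": joint angles; "joint_vel": joint speeds; "tau": joint torques, N m; "ee_pos": TCP position; "eef_rot": TCP orientation; "force": force on the tool from outside, world axes, zero at the start; "moment": the same for the moment, N m; "grip_width": finger opening in m; "grip_force": force on a finger pad.
Only numpy, scipy, OpenCV 4.12 (cv2) and the standard library are available. Lean on these libraries where they do the work, as an engineer would, in place of code of your own. Each camera call takes 0.05 s, during which the arm holds its last target. There are 200 camera calls.

## Working session

There is one attempt and no reset: what is moved stays moved. The work goes in short steps, Python scripts to look and compute and a tool call to move; the robot and the scene stay as the last step left them, time stands still between calls to the robot, and variables do not carry over. Pictures are saved under pics/ and viewed, at most 14 in all, crops included, and the job is handed in when it is done.

Besides the shell and the picture viewer there is one more tool, called after "Emit:" as a command line: name --argument value ..., lists and objects as JSON in quotes. play_rows: Moves the arm, as the interface text tells. Its arguments: {"type":"object","properties":{"motion":{"type":"array"},"grip_force":{"type":"number"}},"required":["motion"]}

```bash
mkdir -p pics; ls
cat > h.py <<'E'
import numpy as np, cv2
from station import get_obs, camera
from scipy.spatial.transform import Rotation as R
def snap(name,fn=None):
    o=get_obs(); c=camera(name)
    if name=='wrist':
        T=np.eye(4); T[:3,:3]=R.from_euler('xyz',o['eef_rot']).as_matrix(); T[:3,3]=o['ee_pos']
        c['T']=T@c['T_tool_cam']
    if fn: cv2.imwrite('pics/'+fn,c['frame'][:,:,::-1])
    return c
def cloud(c):
    # world xyz for each pixel
    h,w=c['z_map'].shape
    u,v=np.meshgrid(np.arange(w),np.arange(h))
    p=cv2.undistortPoints(np.stack([u,v],-1).reshape(-1,1,2).astype(np.float64),c['camera_matrix'],np.array(c['D'])).reshape(h,w,2)
    z=c['z_map']; P=np.stack([p[...,0]*z,-p[...,1]*z,-z],-1)
    return P@c['T'][:3,:3].T+c['T'][:3,3]
def plane(c,uv,z):
    p=cv2.undistortPoints(np.array(uv,float).reshape(-1,1,2),c['camera_matrix'],np.array(c['D'])).reshape(-1,2)
    d=np.c_[p[:,0],-p[:,1],-np.ones(len(p))]@c['T'][:3,:3].T; o=c['T'][:3,3]
    return o+d*((z-o[2])/d[:,2])[:,None]
def proj(c,X):
    q=(np.atleast_2d(X)-c['T'][:3,3])@c['T'][:3,:3]; q=q*[1,-1,-1]
    return cv2.projectPoints(q,np.zeros(3),np.zeros(3),c['camera_matrix'],np.array(c['D']))[0].reshape(-1,2)
def totool(dp,rot=None):
    r=R.from_euler('xyz',get_obs()['eef_rot'] if rot is None else rot)
    return r.inv().apply(dp)/0.25
E
python3 - <<'E'
from h import *
o=get_obs();print(o)
for n in('top','scene'):
    c=snap(n,n+'0.png');print(n,c['camera_matrix'],c['D'],c['T'].round(3))
    np.savez('pics/'+n+'0.npz',**c)
E
```

```text
pics
{'time_s': 0.0, 'qpos': array([-1.37160326e+00,  3.00504774e-01,  1.52157434e+00, -1.47373619e-05,
        1.32068645e+00, -6.65672597e-02]), 'joint_vel': array([ 0.00018668, -0.0003865 ,  0.00201441,  0.00168957,  0.0007094 ,
       -0.00201593]), 'tau': array([-9.06270907e-04, -5.31805301e+01, -3.52737021e+01,  7.06948643e-02,
        2.43975531e-02, -7.58648594e-05]), 'ee_pos': array([ 0.14441806, -0.53045709,  0.22387069]), 'eef_rot': array([-3.14042139e+00, -6.37767441e-05,  2.65763947e-01]), 'force': array([-0.3591746 , -0.41626809,  0.37410663]), 'moment': array([-0.04023203, -0.00258361, -0.07066307]), 'grip_force': 0.0, 'grip_width': 0.09393378904082328}
top [[379.23596675   0.         278.0619182 ]
 [  0.         379.23596675 208.34063968]
 [  0.           0.           1.        ]] [-0.02680181  0.          0.          0.          0.        ] [[-0.002  0.989 -0.148  0.455]
 [-1.     0.001  0.02   0.081]
 [ 0.02   0.148  0.989  0.806]
 [ 0.     0.     0.     1.   ]]
scene [[429.32624622   0.         282.14302643]
 [  0.         429.32624622 204.91345556]
 [  0.           0.           1.        ]] [-0.0686652  0.         0.         0.         0.       ] [[ 0.75  -0.468  0.467  1.042]
 [ 0.661  0.522 -0.539 -0.491]
 [ 0.008  0.713  0.701  0.838]
 [ 0.     0.     0.     1.   ]]
```

View pics/top0.png

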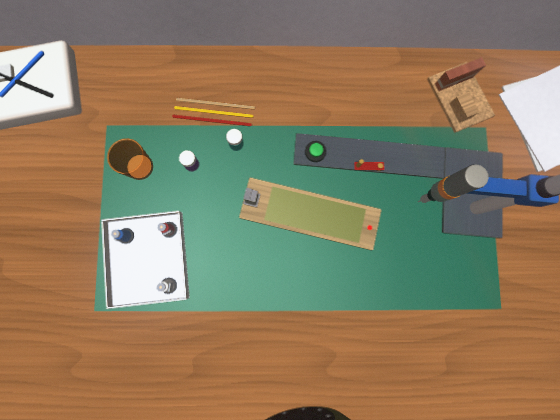

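View pics/scene0.png

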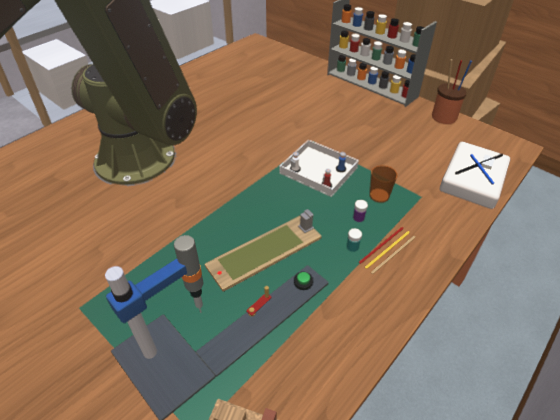

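The top view shows the tub (left) with blue, red and white figures. The board is central with its pillar at (251,197) and mark at (369,228). The turnbutton is at (370,166), the green button at (316,150), and the drill on the right. Next I'll measure these.

Run:
```python
from h import *
c=dict(np.load('pics/top0.npz')); P=cloud(c)
f=c['frame']
cv2.imwrite('pics/crop1.png',cv2.resize(f[110:260,230:510],None,fx=2.85,fy=2.85,interpolation=cv2.INTER_CUBIC)[:,:,::-1])
s=dict(np.load('pics/scene0.npz'))
cv2.imwrite('pics/crop2.png',cv2.resize(s['frame'][200:380,90:330],None,fx=3.3,fy=3.3,interpolation=cv2.INTER_CUBIC)[:,:,::-1])
for n,(u,v) in dict(table=(330,280),rail=(420,160),btn=(316,150),mark=(369,228),turf=(320,215),pil=(251,194),peg=(362,162),piv=(380,166),motor=(476,177)).items(): print(n,P[v,u].round(4))
```

```text
table [ 0.423  -0.0441 -0.0005]
rail [ 0.6803 -0.2454  0.0118]
btn [ 0.6942 -0.0148  0.0352]
mark [ 0.5314 -0.1273  0.0119]
turf [ 0.5591 -0.0239  0.0113]
pil [0.5947 0.1199 0.0609]
peg [ 0.6631 -0.1067  0.0548]
piv [ 0.663  -0.1527  0.0245]
motor [ 0.5849 -0.2295  0.2561]
```

View pics/crop1.png

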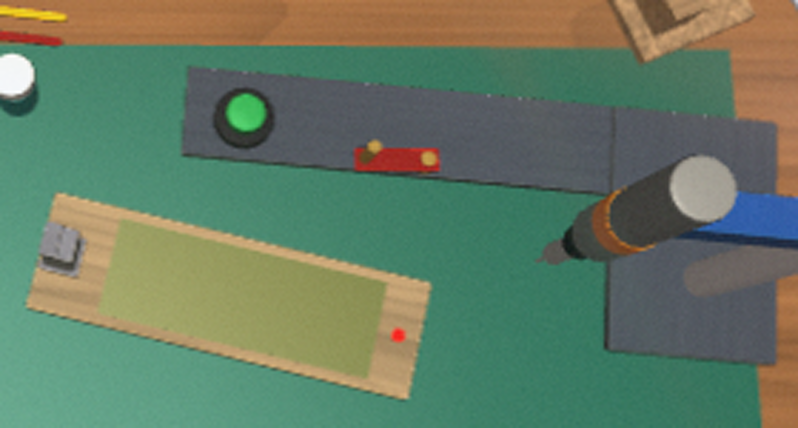

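View pics/crop2.png

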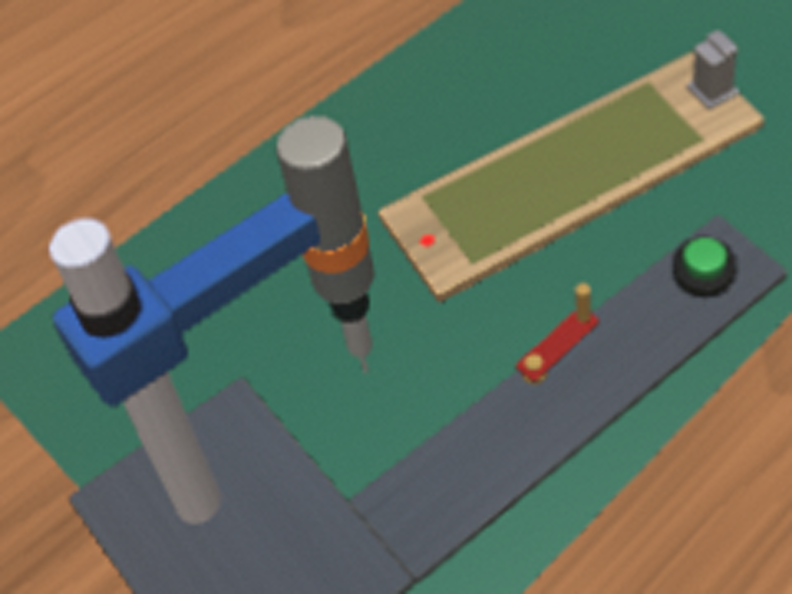

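Crop 1 shows the rail corners, mark (398,335), bit tip at about (537,262), peg (375,146) and pivot (430,158). Crop 2 shows the bit tip at (365,372). I'll fit the poses from these.

```bash
cat > fit.py <<'E'
from h import *
from scipy.optimize import least_squares
def fit(obs,x0):
    # obs: list of (cam, uv, local xyz)
    def res(p):
        r=R.from_euler('z',p[2])
        return np.concatenate([(proj(c,r.apply(l)+[p[0],p[1],0])[0]-uv) for c,uv,l in obs])
    s=least_squares(res,x0,loss='soft_l1'); return s.x,res(s.x).reshape(-1,2)
E
python3 - <<'E'
from fit import *
t=dict(np.load('pics/top0.npz')); s=dict(np.load('pics/scene0.npz'))
a=lambda x,y:np.array([x/2.85+230-.32,y/2.85+110-.32]); b=lambda x,y:np.array([x/3.3+90-.35,y/3.3+200-.35])
m=lambda *v:np.array(v)/1000
st=[(t,a(189,67),m(130,270,10)),(t,a(183,154),m(60,270,10)),(t,a(613,107),m(130,-60,11)),(t,a(608,192),m(60,-60,11)),
(t,a(537,262),m(0,0,22)),(s,b(365,373),m(0,0,22)),(t,a(430,158),m(70,85,24.5)),(t,a(375,146),m(70,133,55)),(s,b(584,288),m(70,133,55)),(s,b(533,361),m(70,85,24.5)),
(s,b(352,498),m(60,-60,11)),(s,b(786,272),m(130,270,10)),(s,b(413,580),m(130,-60,12))]
p,r=fit(st,[.59,-.23,0]);print('stand',p.round(4));print(r.round(1).tolist())
pt,r=fit([o for o in st if o[0] is t],[.59,-.23,0]);print('top only',pt.round(4))
ps,r=fit([o for o in st if o[0] is s],[.59,-.23,0]);print('scene only',ps.round(4))
bd=[(t,a(57,193),m(-145,45,12)),(t,a(430,283),m(145,45,12)),(t,a(408,398),m(145,-45,12)),(t,a(27,308),m(-145,-45,12)),(t,a(398,335),m(128,0,12)),
(s,b(427,241),m(128,0,12)),(s,b(379,212),m(145,-45,12)),(s,b(443,300),m(145,45,0)),(s,b(765,121),m(-145,45,12))]
q,r=fit(bd,[.56,0,-1.7]);print('board',q.round(4));print(r.round(1).tolist())
S=R.from_euler('z',p[2]);B=R.from_euler('z',q[2])
print('pillar',(B.apply(m(-128,0,45))+[q[0],q[1],0]).round(4),'mark',(B.apply(m(128,0,12))+[q[0],q[1],0]).round(4))
for n,l in dict(peg=m(70,133,55),pegc=m(22,85,55),piv=m(70,85,20)).items():print(n,(S.apply(l)+[p[0],p[1],0]).round(4))
# target board pose: x axis along stand -y
yaw=p[2]-np.pi/2; 
print('target pillar',(S.apply(m(0,256,45))+[p[0],p[1],0]).round(4),'yaw',yaw)
print('btn',plane(t,[a(246,112)],.035),plane(s,[b(706,254)],.035))
P=cloud(t);f=t['frame'].astype(int)
g=(f[...,1]>f[...,0]+60)&(f[...,1]>120);print('green',P[g].mean(0),g.sum())
hs=[('blue',(120,235)),('red',(164,228)),('white',(163,287))]
for n,(u,v) in hs:
    w=P[v-14:v+14,u-14:u+14].reshape(-1,3);w=w[w[:,2]>.055];print(n,w.mean(0).round(4),w.max(0).round(4),len(w))
E
```

```text
stand [ 0.5861 -0.2318 -0.0895]
[[-0.1, 0.1], [-0.6, 0.5], [0.1, -0.1], [1.2, 0.9], [0.0, 0.1], [0.2, -0.3], [-0.2, 0.7], [0.1, -1.1], [0.7, 1.6], [-0.0, 0.1], [-1.6, 0.6], [0.5, -0.5], [0.7, -0.2]]
top only [ 0.5866 -0.2318 -0.0891]
scene only [ 0.5856 -0.2319 -0.0888]
board [ 0.563  -0.0033 -1.8081]
[[-0.7, -0.4], [0.6, -0.3], [0.0, 0.6], [-0.6, -0.1], [-0.1, 0.0], [0.4, 0.3], [-0.4, -0.2], [-0.9, 1.9], [0.0, -0.8]]
pillar [0.5931 0.1211 0.045 ] mark [ 0.5329 -0.1277  0.012 ]
peg [ 0.6677 -0.1056  0.055 ]
pegc [ 0.6156 -0.1491  0.055 ]
piv [ 0.6635 -0.1534  0.02  ]
target pillar [0.609  0.0232 0.045 ] yaw -1.660319887317554
btn [[ 0.6965165  -0.01490415  0.035     ]] [[ 0.69811304 -0.0167397   0.035     ]]
green [0.53399462 0.03424143 0.00470498] 36630
blue [0.5135 0.3758 0.0858] [0.5225 0.3936 0.8057] 65
red [0.5263 0.2875 0.0879] [0.5363 0.3032 0.8057] 60
white [0.4154 0.2789 0.107 ] [0.4545 0.2988 0.8057] 68
```

```bash
cat > go.py <<'E'
import sys; from h import *
# go.py x y z yaw : print shift/turn numbers (tool down assumed target), in stages
def plan(tx,ty,tz,yaw):
    o=get_obs(); r0=R.from_euler('xyz',o['eef_rot']); r1=R.from_euler('xyz',[np.pi,0,yaw])
    d=r0.inv().apply(np.array([tx,ty,tz])-o['ee_pos'])/.25
    w=(r0.inv()*r1).as_rotvec()/(2*np.pi)
    n=max(np.linalg.norm(d)*5,np.linalg.norm(w)*360/8.59)
    print('shift',d.round(4),'turn',w.round(4),'rows>=%.1f'%n,'split' if abs(d).max()>1 else '')
if __name__=='__main__': plan(*map(float,sys.argv[1:5]))
E
python3 go.py .36 -.22 .224 .266; python3 go.py .593 .121 .2 1.334
```

```text
shift [ 1.1582e+00 -9.7180e-01  9.0000e-04] turn [-0.0002 -0.     -0.    ] rows>=7.6 split
shift [ 2.4157 -2.0431  0.0981] turn [-1.0e-04 -1.0e-04 -1.7e-01] rows>=15.8 split
```

Emit:
play_rows --motion '[[[0.4,-0.34,0,0,0,0,1],[0.8,-0.68,0,0,0,0,1],[0.8,-0.68,0,0,0,0,1],[0.8,-0.68,0,0,0,0,1],[0.8,-0.68,0,0,0,0,1],[0.8,-0.68,0,0,0,0,1]]]'

```text
time_s: 0.7
ee_pos: [0.2943, -0.3111, 0.2245]
eef_rot: [-3.141, -0.0, 0.269]
force: [-0.5, 0.5, 0.1]
grip_width: 0.0937
grip_force: 0.0
```

Emit:
play_rows --motion '[[[0.8,-0.68,0.05,0,0,0,1],[0.8,-0.68,0.05,0,0,0,1],[0.8,-0.68,0.05,0,0,0,1],[0.8,-0.68,0.05,0,0,0,1],[0.8,-0.68,0.05,0,0,0,1],[0.8,-0.68,0.05,0,0,0,1]]]'

```text
time_s: 1.3
ee_pos: [0.4426, -0.0948, 0.2115]
eef_rot: [-3.141, 0.0, 0.269]
force: [0.3, -0.2, 0.7]
grip_width: 0.0939
grip_force: 0.0
```

Emit:
play_rows --motion '[[[0.8,-0.68,0.05,0,0,-0.17,1],[0.8,-0.68,0.05,0,0,-0.17,1],[0.8,-0.68,0.05,0,0,-0.17,1],[0.8,-0.68,0.05,0,0,-0.17,1],[0.8,-0.68,0.05,0,0,-0.17,1],[0.8,-0.68,0.05,0,0,-0.17,1],[0.8,-0.68,0.05,0,0,-0.17,1],[0.8,-0.68,0.05,0,0,-0.17,1],[0.8,-0.68,0.05,0,0,-0.17,1],[0.8,-0.68,0.05,0,0,-0.17,1]]]'

```text
time_s: 2.3
ee_pos: [0.5895, 0.1182, 0.1996]
eef_rot: [3.141, 0.0, 1.33]
force: [-0.5, 0.7, 0.4]
grip_width: 0.0941
grip_force: 0.0
```

```bash
python3 - <<'E'
from h import *
c=snap('wrist','w1.png');P=cloud(c);np.savez('pics/w1.npz',**c)
w=P.reshape(-1,3);k=(w[:,2]>.05)&(w[:,2]<.063)&(np.hypot(w[:,0]-.593,w[:,1]-.121)<.03);w=w[k]
print(len(w),w.mean(0),cv2.minAreaRect((w[:,:2]*1000).astype(np.float32)))
print(get_obs()['time_s'],get_obs()['ee_pos'])
E
python3 go.py .593 .121 .046 1.334
```

```text
337 [0.59239401 0.12095814 0.05881593] ((592.5258178710938, 122.59739685058594), (23.72938346862793, 23.677518844604492), 77.15756225585938)
2.35 [0.58944958 0.11832452 0.19959376]
shift [0.0138 0.0111 0.6144] turn [ 0.     -0.     -0.0006] rows>=3.1
```

View pics/w1.png

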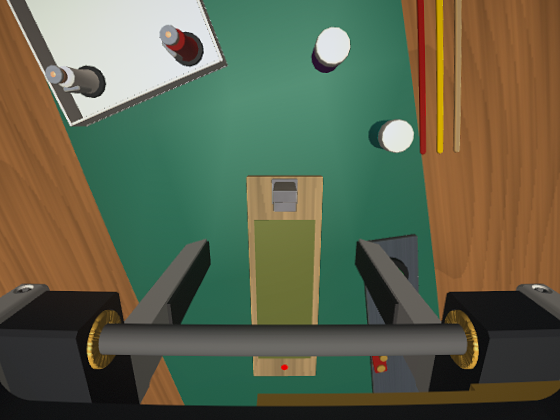

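Emit:
play_rows --motion '[[[0.016,0.011,0.2,0,0,0,1],[0.016,0.011,0.4,0,0,0,1],[0.016,0.011,0.55,0,0,0,0],[0.016,0.011,0.61,0,0,0,0],[0.016,0.011,0.61,0,0,0,-0.3],[0.016,0.011,0.61,0,0,0,-1],[0.016,0.011,0.61,0,0,0,-1],[0.016,0.011,0.61,0,0,0,-1],[0.016,0.011,0.61,0,0,0,-1],[0.016,0.011,0.61,0,0,0,-1]]]' --grip_force 25

```text
time_s: 3.35
ee_pos: [0.5932, 0.1223, 0.0475]
eef_rot: [3.141, -0.0, 1.334]
force: [0.0, 0.2, -0.4]
grip_width: 0.0333
grip_force: 0.0
```

```bash
python3 - <<'E'
from h import *
c=snap('wrist','w2.png');np.savez('pics/w2.npz',**c)
o=get_obs();print(o['grip_width'],o['grip_force'],o['ee_pos'],o['eef_rot'])
f=c['frame'].astype(int);g=(f[...,0]>180)&(f[...,1]<70)&(f[...,2]<70)
n,l,s,ce=cv2.connectedComponentsWithStats(g.astype(np.uint8));print(s[1:],ce[1:])
for q in ce[1:]:print(plane(c,[q],.012))
t=snap('top');f=t['frame'].astype(int);g=(f[...,0]>180)&(f[...,1]<90)&(f[...,2]<90)
n,l,s,ce=cv2.connectedComponentsWithStats(g.astype(np.uint8));
for q,a in zip(ce[1:],s[1:]):print(q,a[4],plane(t,[q],.012))
E
python3 go.py .609 .0232 .046 1.481
```

```text
0.029530226719144036 0.0 [0.5931458  0.12228997 0.04728839] [ 3.14122064e+00 -1.97506449e-04  1.33387800e+00]
[] []
[178. 115.] 1 [[0.77992386 0.284067   0.012     ]]
[214. 119.] 1 [[0.77095478 0.20498212 0.012     ]]
[222.5 120. ] 2 [[0.76872637 0.18633701 0.012     ]]
[231.5 121. ] 2 [[0.76650904 0.16660747 0.012     ]]
[378. 162.] 9 [[ 0.6752108  -0.15243894  0.012     ]]
[383. 166.] 1 [[ 0.66632096 -0.16301227  0.012     ]]
[383. 169.] 1 [[ 0.65962873 -0.16271259  0.012     ]]
[369.375 227.25 ] 16 [[ 0.53293825 -0.12809571  0.012     ]]
shift [-0.3705  0.1549  0.0046] turn [ 0.     -0.     -0.0234] rows>=2.0
```

Emit:
play_rows --motion '[[[0,0,0,0,0,0,-1],[0,0,0,0,0,0,-1],[-0.06,0.025,0,0,0,-0.004,-1],[-0.13,0.055,0,0,0,-0.008,-1],[-0.2,0.084,0,0,0,-0.013,-1],[-0.27,0.113,0,0,0,-0.017,-1],[-0.33,0.138,0,0,0,-0.021,-1],[-0.37,0.155,0,0,0,-0.0234,-1],[-0.37,0.155,0,0,0,-0.0234,-1],[-0.37,0.155,0,0,0,-0.0234,-1]]]'

```text
time_s: 4.45
ee_pos: [0.6092, 0.023, 0.0471]
eef_rot: [3.141, 0.001, 1.48]
force: [0.2, -3.6, 3.0]
grip_width: 0.024
grip_force: 25.0
```

Run:
```python
from h import *
o=get_obs();print(o['grip_width'],o['grip_force'],o['ee_pos'],o['eef_rot'])
t=snap('top');s=snap('scene');np.savez('pics/t3.npz',**t);np.savez('pics/s3.npz',**s)
A=cv2.resize(t['frame'][170:260,330:450],(600,450),interpolation=cv2.INTER_CUBIC)
B=cv2.resize(s['frame'][260:350,140:260],(600,450),interpolation=cv2.INTER_CUBIC)
cv2.imwrite('pics/c3.png',np.vstack([A[:300,:],B[:300,:]])[:,:,::-1])
for c in(t,s):
    f=c['frame'].astype(int);g=(f[...,0]>150)&(f[...,1]<90)&(f[...,2]<90)
    n,l,st,ce=cv2.connectedComponentsWithStats(g.astype(np.uint8))
    for q,a in zip(ce[1:],st[1:]):
        w=plane(c,[q],.012)[0]
        if np.hypot(*(w[:2]-[.586,-.232]))<.05: print(q,a[4],w)
```

```text
0.02403775588665744 24.998738765716553 [0.60915602 0.02303712 0.04712555] [3.14106966e+00 5.31169632e-04 1.48033709e+00]
[416.9375 201.8125] 16 [ 0.58764685 -0.23314892  0.012     ]
[200.36363636 314.90909091] 11 [ 0.5852003  -0.23288594  0.012     ]
```

View pics/c3.png

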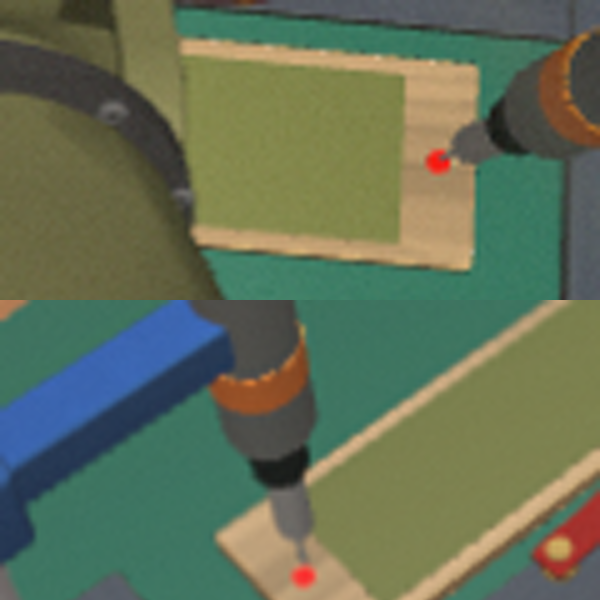

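The mark sits at (438,161) in the top crop and (303,576) in the scene crop, with the tip just over it. I'll check the expected tip pixels.

Run:
```python
from h import *
for n,off in(('t3',(330,170,0)),('s3',(140,260,300))):
    c=dict(np.load(f'pics/{n}.npz'))
    m=plane(c,[[416.94,201.81]] if n=='t3' else [[200.36,314.9]],.012)[0]
    for P in(m,m+[0,0,.01],m+[0,0,.038],m+[0,0.003,.01],m+[.003,0,.01]): print(n,((proj(c,P)[0]-off[:2])*5+[2,2+off[2]]).round(1))
    f=c['frame']
A=[dict(np.load('pics/t3.npz'))['frame'][185:215,400:440],dict(np.load('pics/s3.npz'))['frame'][285:325,180:220]]
cv2.imwrite('pics/c4.png',np.hstack([cv2.resize(A[0],(400,300),interpolation=2),cv2.resize(A[1],(400,400),interpolation=2)[100:]])[:,:,::-1])
```

```text
t3 [436.7 161.1]
t3 [445.7 157.2]
t3 [472.  145.8]
t3 [438.7 157.2]
t3 [445.3 150.2]
s3 [303.8 576.5]
s3 [300.8 564.3]
s3 [292.2 529.2]
s3 [306.  559.9]
s3 [305.4 568.4]
```

View pics/c4.png

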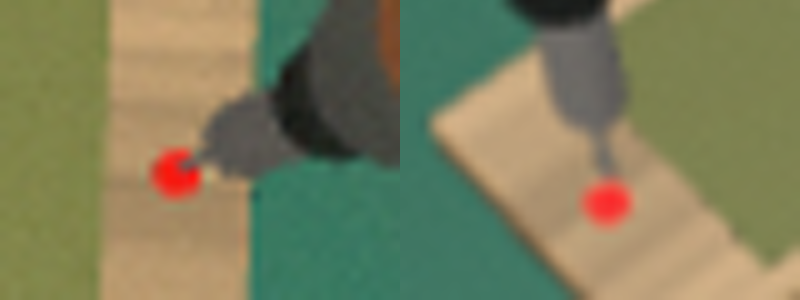

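Emit:
play_rows --motion '[[[0.005,0,0,0,0,0,-1],[0.005,0,0,0,0,0,-1],[0.005,0,0,0,0,0,0],[0.005,0,0,0,0,0,0],[0.005,0,0,0,0,0,0],[0.005,0,-0.2,0,0,0,0],[0.005,0,-0.4,0,0,0,0],[0.005,0,-0.4,0,0,0,0]]]'

```text
time_s: 5.35
ee_pos: [0.6117, 0.0247, 0.1539]
eef_rot: [3.131, -0.001, 1.481]
force: [1.1, 0.8, 0.6]
grip_width: 0.0467
grip_force: 0.0
```

```bash
python3 - <<'E'
from h import *
o=get_obs();print(o['time_s'],o['grip_width'],o['ee_pos'])
t=snap('top');s=snap('scene')
for c in(t,s):
    f=c['frame'].astype(int);g=(f[...,0]>150)&(f[...,1]<90)&(f[...,2]<90)
    n,l,st,ce=cv2.connectedComponentsWithStats(g.astype(np.uint8))
    for q,a in zip(ce[1:],st[1:]):
        w=plane(c,[q],.012)[0]
        if np.hypot(*(w[:2]-[.586,-.232]))<.05: print(q,a[4],w)
E
python3 go.py .6645 -.106 .13 1.481;python3 go.py .6645 -.106 .063 1.481
```

```text
5.35 0.046716247186624024 [0.61165941 0.02467644 0.15387055]
[416.3125 201.9375] 16 [ 0.58737253 -0.23177198  0.012     ]
[201. 314.] 9 [ 0.58451518 -0.23044344  0.012     ]
shift [-0.5006  0.2664  0.071 ] turn [ 0.0003 -0.      0.    ] rows>=2.9 
shift [-0.5007  0.266   0.339 ] turn [ 0.0003 -0.      0.    ] rows>=3.3
```

Emit:
play_rows --motion '[[[-0.25,0.133,0.07,0,0,0,0],[-0.5,0.266,0.07,0,0,0,0],[-0.5,0.266,0.07,0,0,0,0],[-0.5,0.266,0.25,0,0,0,0],[-0.5,0.266,0.41,0,0,0,0],[-0.5,0.266,0.41,0,0,0,0],[-0.5,0.266,0.41,0,0,0,-1],[-0.5,0.266,0.41,0,0,0,-1],[-0.5,0.266,0.41,0,0,0,-1],[-0.5,0.266,0.41,0,0,0,-1]]]' --grip_force 4

```text
time_s: 6.45
ee_pos: [0.6647, -0.1059, 0.0461]
eef_rot: [3.139, 0.0, 1.481]
force: [-0.2, 0.4, -0.8]
grip_width: 0.0183
grip_force: 0.0
```

Emit:
play_rows --motion '[[[0,0,0,0,0,0,-1],[0,0,0,0,0,0,-1],[0,0,0,0,0,0,-1],[0,0,0,0,0,0,-1]]]'

```text
time_s: 6.85
ee_pos: [0.6645, -0.1059, 0.0452]
eef_rot: [3.14, -0.0, 1.481]
force: [-2.1, 0.8, 5.9]
grip_width: 0.0099
grip_force: 4.0
```

Run:
```python
from h import *
o=get_obs();print(o['time_s'],o['grip_width'],o['ee_pos'],o['force'])
piv=np.array([.6635,-.1534]);v=o['ee_pos'][:2]-piv;print('r',np.hypot(*v))
r=R.from_euler('xyz',o['eef_rot'])
# arc: start at actual angle, end at stand angle 1.57 -> world direction = -x stand
a0=np.arctan2(v[1],v[0]);a1=np.pi-.0895
for a in np.linspace(a0,a1,10)[1:]:
    d=piv+.048*np.array([np.cos(a),np.sin(a)])-o['ee_pos'][:2]
    print((r.inv().apply([*d,0])/.25).round(4)[:2])
snap('wrist','w3.png')
```

```text
6.85 0.009882785329036026 [ 0.66449688 -0.10591593  0.04516188] [-2.09567749  0.79221363  5.88797353]
r 0.04749452955582
[-0.0028 -0.0318]
[-0.0129 -0.0622]
[-0.0278 -0.0905]
[-0.0473 -0.1159]
[-0.0707 -0.1377]
[-0.0974 -0.1554]
[-0.1267 -0.1684]
[-0.1577 -0.1763]
[-0.1896 -0.1789]
```

View pics/w3.png

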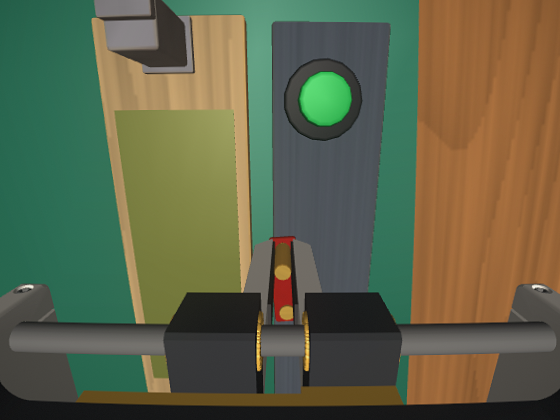

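The peg is between the pads, so I'll swing the turnbutton closed.

Emit:
play_rows --motion '[[[-0.003,-0.032,-0.01,0,0,0,-1],[-0.013,-0.062,-0.01,0,0,0,-1],[-0.028,-0.0905,-0.01,0,0,0,-1],[-0.047,-0.116,-0.01,0,0,0,-1],[-0.071,-0.138,-0.01,0,0,0,-1],[-0.097,-0.155,-0.01,0,0,0,-1],[-0.127,-0.168,-0.01,0,0,0,-1],[-0.158,-0.176,-0.01,0,0,0,-1],[-0.19,-0.179,-0.01,0,0,0,-1],[-0.19,-0.179,-0.01,0,0,0,-1]]]'

```text
time_s: 7.9
ee_pos: [0.6154, -0.1505, 0.0472]
eef_rot: [3.141, 0.0, 1.48]
force: [1.7, -0.7, 2.1]
grip_width: 0.0097
grip_force: 4.0
```

Emit:
play_rows --motion '[[[0,0,0,0,0,0,-0.4],[0,0,0,0,0,0,-0.4],[0,0,0,0,0,0,-0.4],[0,0,-0.15,0,0,0,-0.4],[0,0,-0.3,0,0,0,-0.4],[0.2,0,-0.3,0,0,0,-1],[0.4,0.1,-0.3,0,0,0,-1],[0.55,0.22,-0.3,0,0,0,-1],[0.55,0.22,-0.3,0,0,0,-1],[0.55,0.22,-0.3,0,0,0,-1]]]'

```text
time_s: 8.9
ee_pos: [0.6824, -0.0161, 0.1212]
eef_rot: [-3.141, 0.0, 1.483]
force: [-0.7, -1.4, -0.8]
grip_width: 0.0008
grip_force: 0.0
```

```bash
python3 - <<'E'
from h import *
o=get_obs();print(o['time_s'],o['grip_width'],o['ee_pos'],o['force'])
t=snap('top');s=snap('scene')
for c in(t,s):
    f=c['frame'].astype(int);g=(f[...,0]>150)&(f[...,1]<90)&(f[...,2]<90)
    n,l,st,ce=cv2.connectedComponentsWithStats(g.astype(np.uint8))
    for q,a in zip(ce[1:],st[1:]):
        w=plane(c,[q],.012)[0]
        if np.hypot(*(w[:2]-[.586,-.232]))<.05: print(q,a[4],w)
A=cv2.resize(t['frame'][120:240,280:440],(800,600),interpolation=2)[:300]
B=cv2.resize(s['frame'][230:350,150:310],(800,600),interpolation=2)[100:400]
cv2.imwrite('pics/c5.png',np.vstack([A,B])[:,:,::-1])
E
python3 go.py .697 -.0155 .12 1.481
```

```text
8.9 0.000819866074602823 [ 0.68242743 -0.01614452  0.12119252] [-0.68202156 -1.40286854 -0.78868004]
[201.125 314.125] 8 [ 0.58495553 -0.23046721  0.012     ]
shift [0.0157 0.0595 0.0065] turn [-0.0001  0.     -0.0001] rows>=0.3
```

View pics/c5.png

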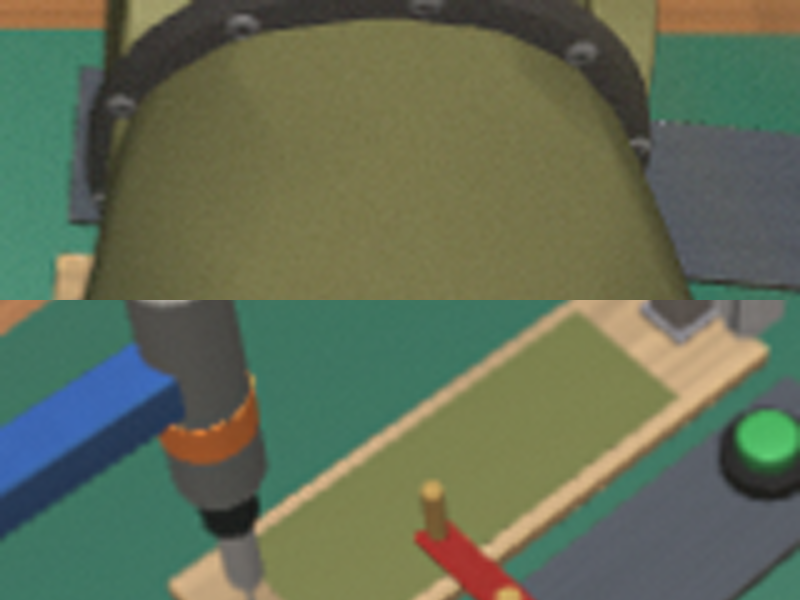

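The lower panel shows the arm across the board and the mark unmoved. Now I'll press the button.

Emit:
play_rows --motion '[[[0.0157,0.0595,0,0,0,0,-1],[0.0157,0.0595,0,0,0,0,-1],[0.0157,0.0595,0.12,0,0,0,-1],[0.0157,0.0595,0.22,0,0,0,-1],[0.0157,0.0595,0.255,0,0,0,-1],[0.0157,0.0595,0.27,0,0,0,-1],[0.0157,0.0595,0.285,0,0,0,-1],[0.0157,0.0595,0.29,0,0,0,-1],[0.0157,0.0595,0.29,0,0,0,-1],[0.0157,0.0595,0.29,0,0,0,-1]]]'

```text
time_s: 10.0
ee_pos: [0.698, -0.0149, 0.0504]
eef_rot: [3.14, 0.0, 1.481]
force: [-0.1, -2.0, 2.0]
grip_width: 0.0006
grip_force: 0.9
```

Emit:
play_rows --motion '[[[0,0,0.008,0,0,0,-1],[0,0,0.014,0,0,0,-1],[0,0,0.014,0,0,0,-1],[0,0,0.014,0,0,0,-1]]]'

```text
time_s: 10.4
ee_pos: [0.698, -0.0148, 0.0463]
eef_rot: [3.14, 0.0, 1.481]
force: [2.2, -2.6, 3.6]
grip_width: 0.0005
grip_force: 2.1
```

Emit:
play_rows --motion '[[[0,0,0.006,0,0,0,-1],[0,0,0.012,0,0,0,-1],[0,0,0.012,0,0,0,-1],[0,0,0.012,0,0,0,-1]]]'

```text
time_s: 10.8
ee_pos: [0.6981, -0.0148, 0.045]
eef_rot: [3.14, 0.0, 1.481]
force: [-4.4, -2.1, 18.9]
grip_width: 0.0004
grip_force: 9.5
```

Run:
```python
from h import *
o=get_obs();print(o['ee_pos'],o['force'])
s=snap('scene','s6.png');
B=cv2.resize(s['frame'][220:310,260:380],(800,600),interpolation=2);cv2.imwrite('pics/c6.png',B[:,:,::-1])
```

```text
[ 0.69809945 -0.01479004  0.04501468] [-4.4287688  -2.12745314 18.90901163]
```

View pics/c6.png

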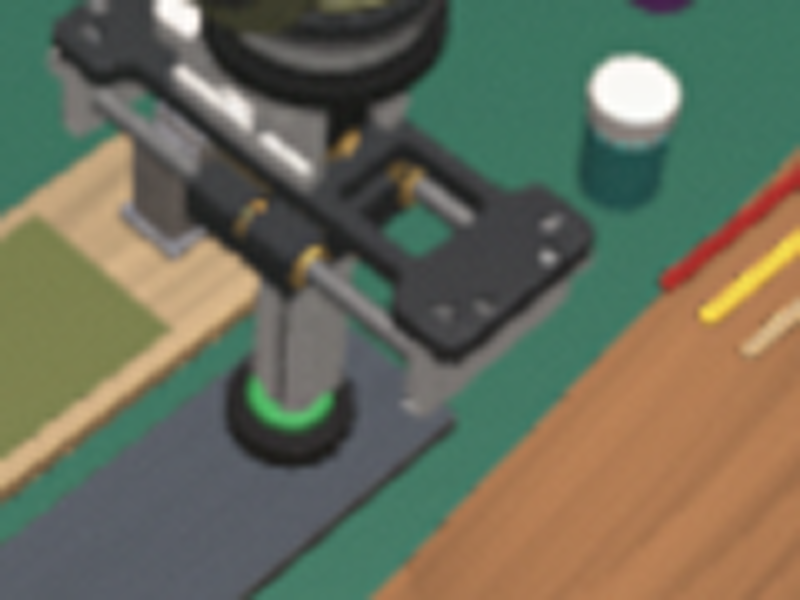

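Fingers centred on the green button, fully depressed with 19 N on the stop. I'll rise and go back to the peg.

Emit:
play_rows --motion '[[[0,0,-0.15,0,0,0,-1],[0,0,-0.35,0,0,0,-0.4],[0,0,-0.35,0,0,0,-0.4],[0,0,-0.35,0,0,0,-0.4]]]'

```text
time_s: 11.25
ee_pos: [0.6976, -0.0144, 0.1308]
eef_rot: [3.141, -0.0, 1.481]
force: [0.3, -0.4, -0.8]
grip_width: 0.0212
grip_force: 0.0
```

```bash
python3 - <<'E'
from h import *
s=snap('scene');t=snap('top')
f=s['frame'].astype(int);g=(f[...,0]>150)&(f[...,1]<90)&(f[...,2]<90)
n,l,st,ce=cv2.connectedComponentsWithStats(g.astype(np.uint8))
for q,a in zip(ce[1:],st[1:]):
    w=plane(s,[q],.012)[0]
    if np.hypot(*(w[:2]-[.586,-.232]))<.1: print(q,a[4],w)
print(proj(s,[.6154,-.1505,.055]))
E
python3 go.py .6154 -.1505 .047 1.481
```

```text
[244.49305556 303.88888889] 144 [ 0.63718821 -0.14843864  0.012     ]
[201.125 314.125] 8 [ 0.58495553 -0.23046721  0.012     ]
[[235.63258311 287.94867503]]
shift [-0.5713 -0.2743  0.3267] turn [-0.0005 -0.      0.    ] rows>=3.6
```

Emit:
play_rows --motion '[[[-0.28,-0.13,0,0,0,0,-0.4],[-0.57,-0.274,0,0,0,0,-0.4],[-0.57,-0.274,0,0,0,0,-0.4],[-0.57,-0.274,0,0,0,0,-0.4],[-0.57,-0.274,0.17,0,0,0,-0.4],[-0.57,-0.274,0.325,0,0,0,-0.4],[-0.57,-0.274,0.325,0,0,0,-0.4],[-0.57,-0.274,0.325,0,0,0,-1],[-0.57,-0.274,0.325,0,0,0,-1],[-0.57,-0.274,0.325,0,0,0,-1]]]'

```text
time_s: 12.35
ee_pos: [0.6165, -0.1503, 0.0507]
eef_rot: [-3.141, 0.0, 1.481]
force: [-8.2, 0.9, 5.5]
grip_width: 0.0116
grip_force: 4.0
```

Emit:
play_rows --motion '[[[0,0,0,0,0,0,-1],[0,0,0,0,0,0,-1]]]'

```text
time_s: 12.55
ee_pos: [0.6162, -0.1503, 0.0507]
eef_rot: [-3.141, 0.0, 1.481]
force: [-8.2, 1.3, 6.1]
grip_width: 0.0112
grip_force: 4.0
```

Run:
```python
from h import *
o=get_obs();print(o['time_s'],o['grip_width'],o['ee_pos'],o['force'])
piv=np.array([.6635,-.1534]);v=o['ee_pos'][:2]-piv;print('r',np.hypot(*v))
r=R.from_euler('xyz',o['eef_rot'])
a0=np.arctan2(v[1],v[0]);a1=np.pi/2-.0895+.03
for a in np.linspace(a0,a1,10)[1:]:
    d=piv+.0478*np.array([np.cos(a),np.sin(a)])-o['ee_pos'][:2]
    print((r.inv().apply([*d,0])/.25).round(4)[:2])
```

```text
12.55 0.01120397944599465 [ 0.61624336 -0.15031447  0.05068289] [-8.16250871  1.2756036   6.08485776]
r 0.04735726462975962
[0.0331 0.0003]
[0.0654 0.0081]
[0.0958 0.0213]
[0.1235 0.0396]
[0.1476 0.0625]
[0.1674 0.0891]
[0.1823 0.1188]
[0.1919 0.1506]
[0.1957 0.1836]
```

Emit:
play_rows --motion '[[[0,-0.004,0,0,0,0,-1],[0.032,-0.003,0,0,0,0,-1],[0.065,0.006,0,0,0,0,-1],[0.095,0.02,0,0,0,0,-1],[0.123,0.039,0,0,0,0,-1],[0.147,0.062,0,0,0,0,-1],[0.167,0.089,0,0,0,0,-1],[0.182,0.119,0,0,0,0,-1],[0.192,0.151,0,0,0,0,-1],[0.196,0.183,0,0,0,0,-1]]]'

```text
time_s: 13.55
ee_pos: [0.6672, -0.105, 0.0497]
eef_rot: [3.141, -0.0, 1.482]
force: [-1.7, 2.1, 0.4]
grip_width: 0.0098
grip_force: 4.0
```

Emit:
play_rows --motion '[[[0,0,0,0,0,0,-1],[0,0,0,0,0,0,-0.3],[0,0,0,0,0,0,-0.3],[0,0,0,0,0,0,-0.3],[0,0,-0.2,0,0,0,-0.3],[0,0,-0.4,0,0,0,-0.3],[0,-0.2,-0.6,0,0,0,0.2],[0.2,-0.4,-0.6,0,0,0,0.2],[0.3,-0.4,-0.6,0,0,0,0.2],[0.3,-0.4,-0.6,0,0,0,0.2]]]'

```text
time_s: 14.55
ee_pos: [0.5721, -0.0188, 0.201]
eef_rot: [3.139, -0.0, 1.484]
force: [-0.6, -1.0, -0.3]
grip_width: 0.0558
grip_force: 0.0
```

```bash
python3 - <<'E'
from h import *
o=get_obs();print(o['time_s'],o['grip_width'],o['ee_pos'])
t=snap('top');s=snap('scene');np.savez('pics/t7.npz',**t)
A=cv2.resize(t['frame'][110:260,230:450],(600,409),interpolation=2)[:300]
B=cv2.resize(s['frame'][200:380,90:330],(600,450),interpolation=2)[100:400]
cv2.imwrite('pics/c7.png',np.vstack([A,B])[:,:,::-1])
P=cloud(t).reshape(-1,3);k=(P[:,2]>.045)&(P[:,2]<.07)&(np.hypot(P[:,0]-.609,P[:,1]-.024)<.04);print('pillar',k.sum(),P[k].mean(0))
E
python3 go.py .609 .0243 .12 1.481
```

```text
14.55 0.055754926767692566 [ 0.57209656 -0.01882597  0.20099415]
pillar 160 [0.60822468 0.02368198 0.062181  ]
shift [0.1956 0.1243 0.3198] turn [0.0002 0.     0.0002] rows>=2.0
```

View pics/c7.png

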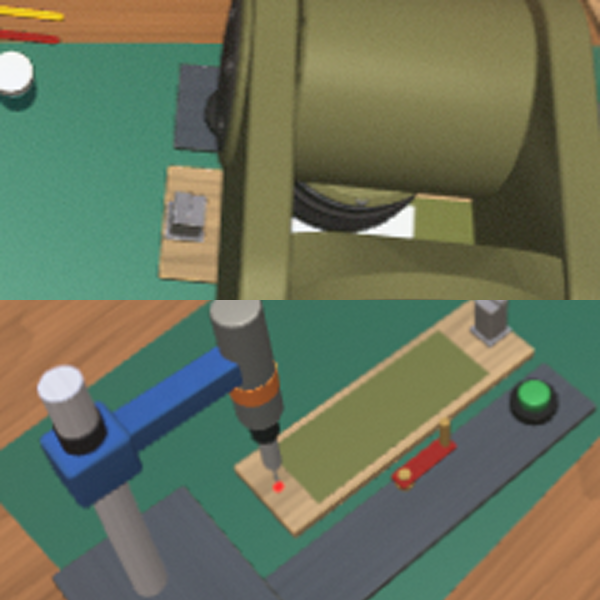

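Turnbutton open along the rail, board still in place, pillar at (.609,.024). I'll re-grip the pillar and slide the board clear.

Emit:
play_rows --motion '[[[0.196,0.125,0.2,0,0,0,0.2],[0.196,0.125,0.3,0,0,0,0.2],[0.196,0.125,0.3,0,0,0,0.2],[0.196,0.125,0.45,0,0,0,0.2],[0.196,0.125,0.612,0,0,0,0.2],[0.196,0.125,0.612,0,0,0,-1],[0.196,0.125,0.612,0,0,0,-1],[0.196,0.125,0.612,0,0,0,-1],[0.196,0.125,0.612,0,0,0,-1],[0.196,0.125,0.612,0,0,0,-1]]]' --grip_force 25

```text
time_s: 15.65
ee_pos: [0.61, 0.0237, 0.0482]
eef_rot: [3.139, -0.0, 1.481]
force: [-1.2, -0.6, 9.5]
grip_width: 0.0239
grip_force: 25.0
```

Emit:
play_rows --motion '[[[0,0,0,0,0,0,-1],[0,0,0,0,0,0,-1],[0,0,0,0,0,0,-1]]]'

```text
time_s: 15.95
ee_pos: [0.61, 0.0237, 0.0482]
eef_rot: [3.139, -0.0, 1.481]
force: [-1.5, -1.5, 8.0]
grip_width: 0.0239
grip_force: 25.0
```

```bash
python3 go.py .46 .173 .047 1.5708
```

```text
shift [ 0.5407 -0.6513  0.003 ] turn [ 0.0004  0.     -0.0143] rows>=4.2
```

Emit:
play_rows --motion '[[[0.06,-0.04,0,0,0,0,-1],[0.14,-0.11,0,0,0,-0.002,-1],[0.22,-0.21,0,0,0,-0.005,-1],[0.3,-0.31,0,0,0,-0.007,-1],[0.38,-0.42,0,0,0,-0.01,-1],[0.46,-0.53,0,0,0,-0.0125,-1],[0.51,-0.61,0,0,0,-0.0143,-1],[0.54,-0.65,0,0,0,-0.0143,-1],[0.54,-0.65,0,0,0,-0.0143,-1],[0.54,-0.65,0,0,0,-0.0143,-1]]]'

```text
time_s: 16.95
ee_pos: [0.4598, 0.1742, 0.0481]
eef_rot: [3.139, -0.002, 1.571]
force: [-6.6, 8.5, 14.0]
grip_width: 0.0236
grip_force: 25.0
```

Emit:
play_rows --motion '[[[0,0,0,0,0,0,0],[0,0,0,0,0,0,0],[0,0,0,0,0,0,0],[0,0,-0.2,0,0,0,0],[0,0,-0.4,0,0,0,0],[0.2,0,-0.5,0,0,0,0],[0.4,0,-0.5,0,0,0,0],[0.5,0,-0.5,0,0,0,0],[0.5,0,-0.5,0,0,0,0],[0.5,0,-0.5,0,0,0,0]]]'

```text
time_s: 17.95
ee_pos: [0.4592, 0.2979, 0.1708]
eef_rot: [-3.141, 0.001, 1.572]
force: [0.2, -0.3, -0.5]
grip_width: 0.0469
grip_force: 0.0
```

Run:
```python
from h import *
o=get_obs();print(o['time_s'],o['grip_width'],o['ee_pos'],o['eef_rot'])
t=snap('top','t8.png');s=snap('scene','s8.png');np.savez('pics/t8.npz',**t);np.savez('pics/s8.npz',**s)
c=snap('wrist','w8.png');np.savez('pics/w8.npz',**c)
cv2.imwrite('pics/c8.png',np.hstack([cv2.resize(x['frame'],(400,300),interpolation=3) for x in (t,c)])[:,:,::-1])
```

```text
17.95 0.046857478898408016 [0.459206  0.2979372 0.1708295] [-3.14097056e+00  5.34931783e-04  1.57182743e+00]
```

View pics/c8.png

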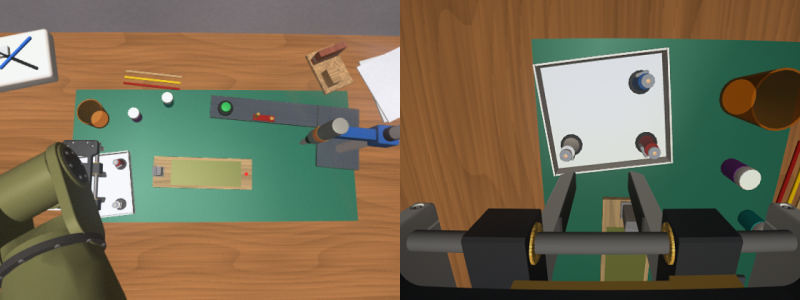

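The board is clear of the drill, and the wrist view shows blue, red and white standing in the tub. Locating them precisely.

```bash
cat > figs.py <<'E'
from h import *
from scipy.optimize import least_squares
def figs(c,zlo=.02):
    P=cloud(c).reshape(-1,3);F=c['frame'].reshape(-1,3)
    out=[]
    for n,g in (('blue',(.512,.376)),('red',(.526,.290)),('white',(.416,.28))):
        d=np.hypot(P[:,0]-g[0],P[:,1]-g[1])
        k=(P[:,2]>.02)&(P[:,2]<.066)&(d<.03);t=(P[:,2]>.058)&(P[:,2]<.068)&(d<.03)
        w=P[k]
        s=least_squares(lambda p:np.hypot(w[:,0]-p[0],w[:,1]-p[1])-.010,w[:,:2].mean(0),loss='soft_l1',f_scale=.002,bounds=(w[:,:2].mean(0)-.03,w[:,:2].mean(0)+.03))
        print(n,k.sum(),'axis',s.x.round(4),'rms',np.sqrt(np.mean(s.fun**2)).round(4),'top mean',t.sum(),P[t].mean(0).round(4))
E
python3 - <<'E'
from figs import *
figs(dict(np.load('pics/w8.npz')))
figs(dict(np.load('pics/top0.npz')))
figs(dict(np.load('pics/scene0.npz')))
# board
from fit import fit
t=dict(np.load('pics/t8.npz'))
P=cloud(t);f=t['frame'].astype(int)
print(proj(t,[[.46,.173,.06],[.46,-.083,.012]]))
g=(f[...,0]>150)&(f[...,1]<90)&(f[...,2]<90)
n,l,st,ce=cv2.connectedComponentsWithStats(g.astype(np.uint8))
for q,a in zip(ce[1:],st[1:]):
    w=plane(t,[q],.012)[0]
    if a[4]>5: print('mark?',a[4],w)
k=(P[...,2]>.045)&(P[...,2]<.07)&(np.hypot(P[...,0]-.46,P[...,1]-.174)<.04);print('pillar',P[k].mean(0))
E
```

```text
blue 587 axis [0.5157 0.3892] rms 0.0036 top mean 300 [0.5142 0.3868 0.0615]
red 828 axis [0.5268 0.2906] rms 0.0082 top mean 245 [0.5278 0.2968 0.0616]
white 656 axis [0.4136 0.2887] rms 0.0108 top mean 240 [0.4125 0.2933 0.0617]
blue 164 axis [0.5152 0.3875] rms 0.003 top mean 58 [0.5155 0.3856 0.0635]
red 190 axis [0.5279 0.2806] rms 0.0061 top mean 58 [0.5287 0.2946 0.0631]
white 183 axis [0.4142 0.2767] rms 0.0084 top mean 61 [0.4129 0.2915 0.0636]
blue 81 axis [0.5161 0.3876] rms 0.0024 top mean 14 [0.5174 0.3831 0.0623]
red 149 axis [0.5315 0.2797] rms 0.0062 top mean 24 [0.5301 0.2947 0.0637]
white 138 axis [0.4169 0.2762] rms 0.0092 top mean 22 [0.4135 0.2918 0.0631]
[[223.10581868 262.21193885]
 [349.17028607 262.13259213]]
mark? 231 [0.76944608 0.21118298 0.012     ]
mark? 158 [ 0.66819405 -0.13379993  0.012     ]
mark? 13 [0.52985945 0.30053376 0.012     ]
mark? 15 [ 0.49896422 -0.07405178  0.012     ]
pillar [0.49647761 0.17843824 0.05973355]
```

The board appears to have been nudged about +37 mm in x after release. It's still clear of the drill. I'll re-measure it and take blue.

```bash
cat > board.py <<'E'
from h import *
def board():
    t=snap('top');P=cloud(t);f=t['frame'].astype(int)
    # board-top points: height 8-16mm in the mat region
    k=(P[...,2]>.007)&(P[...,2]<.017)&(P[...,0]>.38)&(P[...,0]<.60)&(P[...,1]>-.16)&(P[...,1]<.235)
    w=(P[k][:,:2]*1000).astype(np.float32);k2=k.astype(np.uint8)
    n,l,st,ce=cv2.connectedComponentsWithStats(k2);i=1+st[1:,4].argmax();w=(P[l==i][:,:2]*1000).astype(np.float32)
    print('board rect',cv2.minAreaRect(w),'n',len(w))
    k=(P[...,2]>.05)&(P[...,2]<.07)&(abs(P[...,0]-.49)<.06)&(abs(P[...,1]-.17)<.06)
    if k.any():print('pillar',P[k].mean(0).round(4))
    g=(f[...,0]>150)&(f[...,1]<90)&(f[...,2]<90)
    n,l,st,ce=cv2.connectedComponentsWithStats(g.astype(np.uint8))
    for q,a in zip(ce[1:],st[1:]):
        m=plane(t,[q],.012)[0]
        if 8<a[4]<40:print('mark?',m.round(4))
    return t
if __name__=='__main__': board()
E
python3 board.py;python3 go.py .5147 .3862 .052 1.5708
```

```text
board rect ((502.71527099609375, 54.948883056640625), (286.9741516113281, 90.46040344238281), 88.3295669555664) n 5662
pillar [0.506  0.1811 0.063 ]
mark? [0.5304 0.3003 0.012 ]
mark? [ 0.4992 -0.0743  0.012 ]
shift [0.3573 0.2197 0.4769] turn [-0.      0.     -0.0002] rows>=3.2
```

Emit:
play_rows --motion '[[[0.18,0.11,0,0,0,0,0],[0.357,0.22,0,0,0,0,0],[0.357,0.22,0,0,0,0,0],[0.357,0.22,0.2,0,0,0,0],[0.357,0.22,0.38,0,0,0,0],[0.357,0.22,0.475,0,0,0,0],[0.357,0.22,0.475,0,0,0,-0.5],[0.357,0.22,0.475,0,0,0,-1],[0.357,0.22,0.475,0,0,0,-1],[0.357,0.22,0.475,0,0,0,-1]]]' --grip_force 12

```text
time_s: 19.15
ee_pos: [0.5152, 0.3875, 0.0544]
eef_rot: [3.139, -0.002, 1.571]
force: [-0.8, -0.5, 3.8]
grip_width: 0.0197
grip_force: 12.0
```

Emit:
play_rows --motion '[[[0,0,0,0,0,0,-1],[0,0,0,0,0,0,-1],[0,0,-0.12,0,0,0,-1],[0,0,-0.25,0,0,0,-1],[0,0,-0.35,0,0,0,-1],[0,0,-0.35,0,0,0,-1]]]'

```text
time_s: 19.75
ee_pos: [0.5157, 0.3881, 0.1446]
eef_rot: [3.136, -0.004, 1.571]
force: [0.2, -0.4, -0.7]
grip_width: 0.0197
grip_force: 12.0
```

```bash
python3 board.py;python3 go.py .5 -.02 .0625 1.5708
```

```text
board rect ((502.5673522949219, 54.570396423339844), (287.1600341796875, 90.19078063964844), 88.3279800415039) n 5672
pillar [0.5059 0.1808 0.0628]
mark? [0.5304 0.3007 0.012 ]
mark? [ 0.4993 -0.074   0.012 ]
shift [-1.6309 -0.061   0.3141] turn [ 0.0005 -0.0003  0.    ] rows>=8.3 split
```

Emit:
play_rows --motion '[[[-0.15,-0.01,0,0,0,0,-1],[-0.3,-0.02,0,0,0,0,-1],[-0.45,-0.03,0,0,0,0,-1],[-0.6,-0.04,0,0,0,0,-1],[-0.75,-0.05,0,0,0,0,-1],[-0.9,-0.061,0,0,0,0,-1],[-0.95,-0.061,0,0,0,0,-1],[-0.95,-0.061,0,0,0,0,-1]]]'

```text
time_s: 20.6
ee_pos: [0.499, 0.1486, 0.1393]
eef_rot: [-3.141, 0.0, 1.569]
force: [0.6, 1.3, -0.5]
grip_width: 0.0197
grip_force: 12.0
```

Emit:
play_rows --motion '[[[-0.15,0,0,0,0,0,-1],[-0.3,0,0,0,0,0,-1],[-0.45,0,0,0,0,0,-1],[-0.6,0,0,0,0,0,-1],[-0.675,0,0,0,0,0,-1],[-0.68,0,0,0,0,0,-1],[-0.68,0,0,0,0,0,-1]]]'

```text
time_s: 21.3
ee_pos: [0.4994, -0.0193, 0.1395]
eef_rot: [-3.141, -0.0, 1.571]
force: [0.2, 1.6, -1.3]
grip_width: 0.0198
grip_force: 12.0
```

```bash
python3 go.py .5 -.02 .064 1.5708
```

```text
shift [-0.0029  0.0025  0.3022] turn [-0.0001 -0.0001  0.    ] rows>=1.5
```

Emit:
play_rows --motion '[[[0,0,0.12,0,0,0,-1],[0,0,0.22,0,0,0,-1],[0,0,0.28,0,0,0,-1],[0,0,0.308,0,0,0,-1],[0,0,0.311,0,0,0,-1],[0,0,0.311,0,0,0,-1]]]'

```text
time_s: 21.9
ee_pos: [0.4995, -0.0193, 0.0624]
eef_rot: [3.141, -0.0, 1.572]
force: [0.3, -0.2, -0.1]
grip_width: 0.0199
grip_force: 12.0
```

Emit:
play_rows --motion '[[[0,0,0.004,0,0,0,-1],[0,0,0.006,0,0,0,-1],[0,0,0.006,0,0,0,-1]]]'

```text
time_s: 22.2
ee_pos: [0.4995, -0.02, 0.0612]
eef_rot: [3.141, -0.0, 1.571]
force: [-1.6, 2.5, 4.3]
grip_width: 0.0196
grip_force: 12.0
```

Contact at z 0.061. Release, rise and go back.

Emit:
play_rows --motion '[[[0,0,0,0,0,0,-0.3],[0,0,0,0,0,0,0],[0,0,0,0,0,0,0],[0,0,0,0,0,0,0],[0,0,-0.15,0,0,0,0],[0,0,-0.35,0,0,0,0],[0,0,-0.35,0,0,0,0],[0.2,0,-0.35,0,0,0,0],[0.4,0,-0.35,0,0,0,0],[0.6,0,-0.35,0,0,0,0]]]'

```text
time_s: 23.2
ee_pos: [0.499, 0.1312, 0.1481]
eef_rot: [3.141, -0.0, 1.57]
force: [1.9, 0.1, -0.3]
grip_width: 0.0474
grip_force: 0.0
```

```bash
python3 go.py .5285 .2955 .052 1.5708
```

```text
shift [0.6574 0.1172 0.3845] turn [ 0.0001 -0.     -0.0002] rows>=3.9
```

Emit:
play_rows --motion '[[[0.2,0.04,0,0,0,0,0],[0.4,0.08,0,0,0,0,0],[0.6,0.117,0,0,0,0,0],[0.66,0.117,0,0,0,0,0],[0.66,0.117,0.12,0,0,0,0],[0.66,0.117,0.3,0,0,0,0],[0.66,0.117,0.384,0,0,0,0],[0.66,0.117,0.384,0,0,0,-0.5],[0.66,0.117,0.384,0,0,0,-1],[0.66,0.117,0.384,0,0,0,-1]]]'

```text
time_s: 24.2
ee_pos: [0.5293, 0.2948, 0.054]
eef_rot: [3.139, -0.001, 1.571]
force: [-0.4, 0.7, 0.9]
grip_width: 0.0263
grip_force: 0.0
```

Emit:
play_rows --motion '[[[0,0,0,0,0,0,-1],[0,0,0,0,0,0,-1],[0,0,0,0,0,0,-1],[0,0,0,0,0,0,-1]]]'

```text
time_s: 24.6
ee_pos: [0.5291, 0.2949, 0.0537]
eef_rot: [3.139, -0.001, 1.571]
force: [-0.8, -1.3, 6.9]
grip_width: 0.0198
grip_force: 12.0
```

Emit:
play_rows --motion '[[[0,0,-0.12,0,0,0,-1],[0,0,-0.25,0,0,0,-1],[0,0,-0.35,0,0,0,-1],[0,0,-0.35,0,0,0,-1],[0,0,-0.35,0,0,0,-1]]]'

```text
time_s: 25.1
ee_pos: [0.5284, 0.2946, 0.1397]
eef_rot: [3.141, -0.0, 1.571]
force: [-0.4, 0.1, -1.4]
grip_width: 0.0195
grip_force: 12.0
```

```bash
python3 go.py .501 .04 .0625 1.5708; python3 board.py
```

```text
shift [-1.0187 -0.1098  0.3084] turn [ 0.0001 -0.      0.    ] rows>=5.3 split
board rect ((502.62835693359375, 54.937644958496094), (286.69415283203125, 90.29327392578125), 88.32911682128906) n 5461
pillar [0.506  0.1809 0.063 ]
mark? [0.5457 0.3268 0.012 ]
mark? [ 0.4992 -0.0743  0.012 ]
```

Emit:
play_rows --motion '[[[-0.15,-0.02,0,0,0,0,-1],[-0.3,-0.04,0,0,0,0,-1],[-0.45,-0.06,0,0,0,0,-1],[-0.6,-0.08,0,0,0,0,-1],[-0.75,-0.1,0,0,0,0,-1],[-0.9,-0.11,0,0,0,0,-1],[-1,-0.11,0,0,0,0,-1],[-1,-0.11,0,0,0,0,-1],[-1,-0.11,0.12,0,0,0,-1],[-1,-0.11,0.22,0,0,0,-1]]]'

```text
time_s: 26.15
ee_pos: [0.5005, 0.0452, 0.0831]
eef_rot: [-3.141, -0.0, 1.571]
force: [0.1, 0.4, -0.5]
grip_width: 0.0201
grip_force: 12.0
```

```bash
python3 go.py .501 .0446 .0612 1.5708
```

```text
shift [-0.0024  0.0019  0.0874] turn [-0.0001 -0.     -0.    ] rows>=0.4
```

Emit:
play_rows --motion '[[[0,0,0.05,0,0,0,-1],[0,0,0.08,0,0,0,-1],[0,0,0.09,0,0,0,-1],[0,0,0.094,0,0,0,-1],[0,0,0.096,0,0,0,-1],[0,0,0.096,0,0,0,-1]]]'

```text
time_s: 26.75
ee_pos: [0.5009, 0.0451, 0.0622]
eef_rot: [-3.141, -0.0, 1.571]
force: [-10.8, 0.5, 15.6]
grip_width: 0.0199
grip_force: 12.1
```

Emit:
play_rows --motion '[[[0,0,-0.005,0,0,0,-1],[0,0,-0.005,0,0,0,-0.6],[0,0,-0.005,0,0,0,0],[0,0,-0.005,0,0,0,0],[0,0,-0.005,0,0,0,0],[0,0,-0.2,0,0,0,0],[0,0,-0.35,0,0,0,0],[0.2,-0.1,-0.35,0,0,0,0],[0.4,-0.2,-0.35,0,0,0,0],[0.6,-0.3,-0.35,0,0,0,0]]]'

```text
time_s: 27.75
ee_pos: [0.433, 0.18, 0.1485]
eef_rot: [3.141, -0.0, 1.57]
force: [1.3, 0.0, -0.4]
grip_width: 0.0469
grip_force: 0.0
```

```bash
python3 go.py .413 .2918 .052 1.5708; python3 board.py
```

```text
shift [ 0.4469 -0.0808  0.3861] turn [ 0.0001 -0.     -0.0002] rows>=3.0 
board rect ((502.23114013671875, 44.65717315673828), (266.034423828125, 90.0438232421875), 88.3332748413086) n 4884
pillar [0.5051 0.1705 0.0578]
mark? [ 0.4992 -0.0743  0.012 ]
```

Emit:
play_rows --motion '[[[0.2,-0.04,0,0,0,0,0],[0.4,-0.08,0,0,0,0,0],[0.448,-0.08,0,0,0,0,0],[0.448,-0.08,0,0,0,0,0],[0.448,-0.08,0.15,0,0,0,0],[0.448,-0.08,0.3,0,0,0,0],[0.448,-0.08,0.378,0,0,0,0],[0.448,-0.08,0.378,0,0,0,-0.5],[0.448,-0.08,0.378,0,0,0,-1],[0.448,-0.08,0.378,0,0,0,-1]]]'

```text
time_s: 28.8
ee_pos: [0.4148, 0.2907, 0.0552]
eef_rot: [3.14, -0.001, 1.57]
force: [-0.2, -0.2, -0.7]
grip_width: 0.0265
grip_force: 0.0
```

Emit:
play_rows --motion '[[[0,0,0,0,0,0,-1],[0,0,0,0,0,0,-1],[0,0,0,0,0,0,-1],[0,0,0,0,0,0,-1]]]'

```text
time_s: 29.2
ee_pos: [0.4145, 0.291, 0.055]
eef_rot: [3.14, -0.001, 1.571]
force: [-0.7, -2.7, 8.2]
grip_width: 0.0198
grip_force: 12.0
```

Emit:
play_rows --motion '[[[0,0,-0.12,0,0,0,-1],[0,0,-0.25,0,0,0,-1],[0,0,-0.35,0,0,0,-1],[0,0,-0.35,0,0,0,-1],[0,0,-0.35,0,0,0,-1]]]'

```text
time_s: 29.7
ee_pos: [0.4138, 0.2908, 0.1411]
eef_rot: [3.141, -0.0, 1.571]
force: [0.5, -0.5, -1.8]
grip_width: 0.0198
grip_force: 12.0
```

```bash
python3 go.py .503 .11 .0625 1.5708; python3 board.py
```

```text
shift [-0.7234  0.3567  0.3144] turn [ 0.0001 -0.      0.    ] rows>=4.3 
board rect ((502.55413818359375, 55.03181457519531), (286.59613037109375, 90.32521057128906), 88.37013244628906) n 5271
pillar [0.506  0.1807 0.0627]
mark? [ 0.4992 -0.0743  0.012 ]
```

Emit:
play_rows --motion '[[[-0.15,0.07,0,0,0,0,-1],[-0.3,0.15,0,0,0,0,-1],[-0.45,0.22,0,0,0,0,-1],[-0.6,0.3,0,0,0,0,-1],[-0.72,0.357,0,0,0,0,-1],[-0.72,0.357,0,0,0,0,-1],[-0.72,0.357,0,0,0,0,-1],[-0.72,0.357,0.12,0,0,0,-1],[-0.72,0.357,0.24,0,0,0,-1],[-0.72,0.357,0.28,0,0,0,-1]]]'

```text
time_s: 30.75
ee_pos: [0.5011, 0.1116, 0.0682]
eef_rot: [-3.137, 0.001, 1.572]
force: [0.6, -0.3, 0.1]
grip_width: 0.0201
grip_force: 12.0
```

Emit:
play_rows --motion '[[[0,0,0.015,0,0,0,-1],[0,0,0.024,0,0,0,-1],[0,0,0.027,0,0,0,-1],[0,0,0.027,0,0,0,-1]]]'

```text
time_s: 31.15
ee_pos: [0.5035, 0.111, 0.0652]
eef_rot: [3.14, -0.0, 1.571]
force: [1.1, -0.3, -0.3]
grip_width: 0.02
grip_force: 12.0
```

Emit:
play_rows --motion '[[[0,0,0.004,0,0,0,-1],[0,0,0.006,0,0,0,-1],[0,0,0.006,0,0,0,-1]]]'

```text
time_s: 31.45
ee_pos: [0.5036, 0.1108, 0.0639]
eef_rot: [3.14, -0.0, 1.571]
force: [-1.8, -0.8, 7.9]
grip_width: 0.0198
grip_force: 12.0
```

Contact. Release, rise, and retreat toward the robot's side.

Emit:
play_rows --motion '[[[0,0,0,0,0,0,-0.6],[0,0,0,0,0,0,0],[0,0,0,0,0,0,0],[0,0,0,0,0,0,0],[0,0,-0.15,0,0,0,0],[0,0,-0.35,0,0,0,0],[0,0,-0.5,0,0,0,0],[0.3,-0.2,-0.6,0,0,0,0],[0.7,-0.4,-0.6,0,0,0,0],[0.9,-0.4,-0.6,0,0,0,0]]]'

```text
time_s: 32.45
ee_pos: [0.435, 0.2429, 0.2086]
eef_rot: [3.14, -0.001, 1.57]
force: [0.6, 1.3, -0.9]
grip_width: 0.047
grip_force: 0.0
```

Emit:
play_rows --motion '[[[0,0,0,0,0,0,0],[0,0,0,0,0,0,0],[0,0,0,0,0,0,0]]]'

```text
time_s: 32.75
ee_pos: [0.4364, 0.2411, 0.2075]
eef_rot: [-3.141, 0.0, 1.57]
force: [-0.4, -0.3, -0.1]
grip_width: 0.0469
grip_force: 0.0
```

Run:
```python
from board import *
t=board();s=snap('scene');print(get_obs()['ee_pos'])
P=cloud(t)
for y in(-.02,.045,.11):
    k=(P[...,2]>.055)&(P[...,2]<.085)&(abs(P[...,0]-.5)<.03)&(abs(P[...,1]-y)<.025);print(P[k].mean(0).round(4),P[k][:,2].max())
cv2.imwrite('pics/c9.png',np.hstack([cv2.resize(t['frame'],(400,300),interpolation=3),cv2.resize(s['frame'][130:340,130:410],(400,300),interpolation=2)])[:,:,::-1])
```

```text
board rect ((502.6501159667969, 54.9620361328125), (287.0296325683594, 90.33441162109375), 88.32708740234375) n 5084
pillar [0.5057 0.1776 0.0626]
mark? [ 0.4992 -0.0743  0.012 ]
[0.43655517 0.24082533 0.20753011]
[ 0.4997 -0.0209  0.0685] 0.07540414789624217
[0.5014 0.0455 0.0686] 0.0757821157998817
[0.5036 0.1105 0.0695] 0.0769006014553072
```

View pics/c9.png

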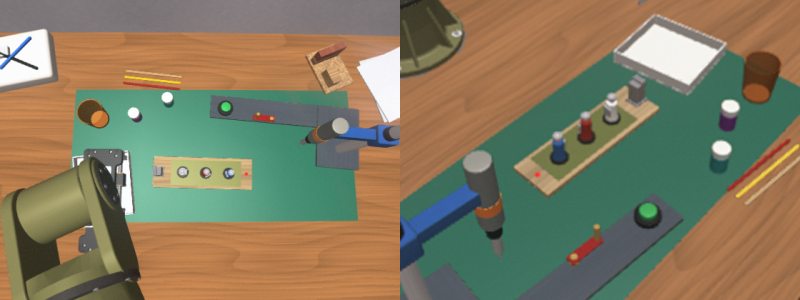

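All three figures stand on the board, the tub is empty, the turnbutton is open, and the board is about 14 cm clear of the bit.

```bash
python3 -c "
from station import workorder
print(workorder.hand_in())"
```

```text
the job is handed in; nothing more can be done
None
```

The job is handed in: I drilled the mark with the board held down, opened the turnbutton again, and left the board flat about 14 cm from the bit with the blue, red and white figures upright on it. The hand-in returned no verdict. The board shifted about 4 cm after I released it, apparently the warned-of knock, so I re-measured it before placing the figures.

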